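# Knock out the transport lock and pinch the slide cassette from its dock

### The arm

A 7-joint arm with a two-finger parallel gripper is mounted at the origin on a cart in front of the work surface, level with it; the furniture and walls round the work are solid. World frame = base frame: x ahead of the robot, y to its left, z up, the work surface at z = 0. Lengths are in m, angles in rad, forces in N, time in s.
With the tool pointing down it reaches from about 0.4 to 0.85 m from the base axis. Payload 4.4 kg.
Tool frame: the origin (TCP) lies at the very end of the fingers, on their centre line; the grasp point (between the pads) lies 19 mm behind it; x points along the fingers, y is the direction in which the jaws open and shut, and the axes are right-handed (so a half turn about x gives the same grasp; the last joint's range is limited). The gripper opens to 94 mm and grips with 3 to 60 N. Pads are 16 mm wide; open, the fingers measure 119 mm over their backs; the gripper's body (75 mm by 177 mm) begins 78 mm behind the grasp point.
Start: joints at [1.092, 0.628, 0.038, 1.517, -0.027, 0.996, -0.02], TCP at [0.261, -0.595, 0.205] pointing down, gripper open.
Joint ranges: [-3.06, 3.06], [-0.37, 2.12], [-1.25, 1.32], [0.18, 2.47], [-1.1, 4.24], [0.23, 1.98], [-2.94, 2.94]. Speed limits (rad/s): [2.57, 2.57, 3.14, 3.14, 3.14, 3.14, 3.14].

### API

Orientations are given as a unit quaternion [w, x, y, z].
In Python, from rig import robot, grab_frame, get_calibration, spotter gives the robot as it stands.
- The arm moves only by the tool jog_arm, never from a script. Its argument "targets" is one flat list of numbers, 5 for each row, row after row: the closure, from 0 (fully open) to 1 (shut), then the shift along the world's x, y, z in units of 25 mm (1.0 is 25 mm), then the turn about the world's z in rad. In form: [claw, x, y, z, turn, claw, x, y, z, turn, ...]. A call has 1 to 12 rows; each row is the pose to reach, as a shift and turn from the pose measured when the call began; what a row does not reach only later rows make up. A row lasts 1/12 s, in which the tool goes at most 41.7 mm and 7.16 degrees, less where a joint would pass 70% of its speed; a pose out of reach is approached as far as the arm can. A call with a gripper value outside its range is refused whole. The fingers move at their own pace and stop on an object; "squeeze" is the grip in N (left out, the last holds). Time passes only in rows, so rows that repeat a pose let the fingers close. It gives the time, the measured TCP pose, the force and the opening at its end, in the units of the state.
- robot.observe(): the state, without advancing time (a new reading comes with each control period).
- grab_frame(name): name is "scene" or "top" or "wrist"; returns (picture, depth): 400x640x3 uint8, red, green, blue; 400x640 float32, m along the optical axis (not along the pixel's ray), 0 where there is no reading.
- get_calibration(name): a dict with "K" (3x3 intrinsics, pixels), "R" (3x3) and "t" (3): a world point X has camera coordinates R X + t. Camera axes: x right, y down, z forward; pixel columns grow to the right and rows downward; lengths in m; the calibration is good to about 2 mm. A picture is of the moment at which its call begins: read the wrist's pose just before it. get_calibration takes no time and is no camera call; for the wrist camera it gives the pose at the moment of the call.
- robot.finish_job(): hands the job in, once; it reports no verdict.
Trained networks look in the newest picture that a camera, given by its name, has taken for a name from the list of things; names that differ only in an ending like _2 or _b are one class to them, and where a whole thing is asked for, a point or a joint stands for the part that bears it (a point fixed in the world has none). Each returns a list of dicts, best first, with "score" (0 to 1); they miss things now and then, are a little off and sometimes report something else, mostly with a low value. They report only what shows in the picture. A call takes as long as a camera call. They do not tell look-alikes from the thing itself.
- spotter.silhouettes(camera, query): "mask" (400x640 bool, what is visible of it) and "extent" ([left, top, right, bottom] in pixels, round what is visible of it).
- spotter.mark_of(camera, query): "location" ([column, row] in pixels: a listed point, or the origin of a listed thing).
The state is a dict: "clock": time; "joint_pos": joint angles; "qd": joint speeds; "effort": joint torques, N m; "position": TCP position; "tcp_rot": TCP orientation; "contact_force": force on the tool from outside, world axes, zero at the start; "moment": the same for the moment, N m; "grip_width": opening from 0.0 (shut) to 1.0 (fully open).
Only numpy, scipy, OpenCV 4.12 (cv2) and the standard library are available. Lean on these libraries where they do the work, as an engineer would, in place of code of your own. Each camera call takes 0.05 s, during which the arm holds its last target. There are 200 camera calls.

### The job

The white slide cassette is locked in its dock for transport. Take the orange mallet by its handle and use it to drive the red lock pin all the way down, put the mallet back down on the table clear of the dock and let go of it, then pinch the cassette's two blue side catches together, lift it straight out and finish holding it upright and still, with both catches squeezed in, well clear of the dock (bottom at least 10 cm above the table). Do not hit the cassette with the mallet, and leave the other things on the table alone.

Things in the scene. Friction and masses are not known exactly. Their poses are not given: they have to be found in the camera images.
- dock: Fixed grey plate 162 x 100 x 14 mm with guides. Origin on the table under the cassette's centre; x along the dock, lock housing at its -x end (nearer the robot; x -103 to -61, y +-21, top 38 mm); y is the squeeze direction. Plate x -106 to +56 mm. Catch keepers at y +-23.5 to +-36, x +-17, top 54 mm; end guides top 40 mm. Only the raised pin and the cassette stand higher than 54 mm
- lock_pin (a joint): Travel of the red lock pin in m: 0 = up (locked), 0.013 = fully down (open). It slides straight down against about 8 N of friction and stays where it is left. Driving it down draws the steel bolt off the tongue at the cassette's foot, which is free from about 0.010
- lock_pin_top (a point): Centre of the red pin's round head top (head 22 mm in diameter), on the dock's centre line 82 mm to the -x side of the dock's origin; 58 mm above the table when up, 45 mm when down
- cassette: White slide cassette, 80 (x) x 40 (y) x 92 mm, about 0.19 kg, in the dock, axes along the dock's. Origin: centre of its underside, 14 mm above the table when seated; about 1 mm play. Two spring hooks under the keepers and the lock bolt over a tongue at its -x foot hold it down; with the lock open and both catches squeezed it lifts straight up freely
- cassette_grip (a point): Midway between the catch pads, 70 mm above the cassette's underside (84 mm above the table when seated): where the fingers' middle belongs, closing along the cassette's y. Each ribbed blue pad is 26 mm wide (x), 34 mm high (+-17 mm about this point); 58 mm over the outer faces when free, 46 mm fully squeezed. The keepers' tops are 30 mm below
- catch_left (a joint): Squeeze of the +y catch in m: 0 = free (hooked), 0.006 = fully in. It lets go of the keeper from about 0.0045. Spring: 1.4 N at 0, 5.6 N fully in
- catch_right (a joint): The same for the -y catch
- mallet: Mallet, 0.3 kg, standing by itself on its striking face. Origin: centre of that face; z up through the head (orange cylinder, 38 mm in diameter, 44 mm high). The black handle runs level along the mallet's -x (roughly towards the robot), 16 mm wide, 18 mm high, ending 145 mm from the head's axis, its middle 28 mm above the striking face
- mallet_grip (a point): Point on the middle of the handle, 45 mm from the head's axis, 28 mm above the striking face: a good place to grip, closing across the handle (mallet's y)
- brown_bottle: Brown reagent bottle, 52 mm across, 110 mm high, origin under its centre; leave alone
- blue_jar: White sample jar with blue lid, 52 mm across, 58 mm high, origin under its centre; leave alone
- blue_box: Blue slide box 68 x 105 x 34 mm, origin under its centre; leave alone
- clear_dish: Clear petri dish 66 mm across, 14 mm high, origin under its centre; leave alone
- tape: Roll of tan tape lying flat, 96 mm across, 25 mm high, origin under its centre; leave alone
Not all that is in view belongs to the job. There is more than one size of the cassette; the job needs the largest.

How it is judged:
On the way, in this order (a step that is already met when the one before it is completed fails the run):
1. the mallet is picked up (face 30 mm or more above the table) while the pin is still up (height (world z) of mallet above 0.03 m and contact force between the fingers and mallet above 1 N and value of joint lock_pin below 0.004 m), for 0.2 s.
2. the pin is driven down (at least 11.5 of its 13 mm) while the mallet is in the hand (value of joint lock_pin above 0.0115 m and contact force between the fingers and mallet above 1 N), for 0.1 s.
3. the mallet is down on the table, clear of the dock, and let go, with the cassette still seated (height (world z) of mallet below 0.03 m and contact force between the fingers and mallet below 0.1 N and contact force between mallet and dock below 0.05 N and linear speed of mallet below 0.03 m/s and z of cassette in the frame of dock below 0.025 m), for 0.2 s.
At the end, for the whole second after the job is handed in: the fingers hold the cassette (over 2 N), both catches in at least 4 mm, underside over 95 mm above the table, tilt under 0.25 rad, under 30 mm/s, touching neither dock nor mallet; pin at least 11.5 mm down; mallet at rest on the table (origin below 30 mm), touching neither dock nor robot (height (world z) of cassette above 0.095 m and angle between cassette's own z axis and vertical below 0.25 rad and linear speed of each of cassette, mallet below 0.03 m/s and contact force between the fingers and cassette above 2 N and value of joint each of catch_left, catch_right above 0.004 m and contact force between each of cassette, mallet and dock below 0.05 N and contact force between cassette and mallet below 0.05 N and value of joint lock_pin above 0.0115 m and height (world z) of mallet below 0.03 m and contact force between mallet and the arm below 0.1 N and contact force between mallet and the fingers below 0.1 N); the arm keeps its last pose, push and grip.
It fails at once if the mallet hits the cassette (more than 4 N) (contact force between mallet and cassette above 4 N).
It fails at once if a bystander (bottle, jar, box, dish or tape) is moved more than 30 mm (distance of any of brown_bottle, blue_jar, blue_box, clear_dish, tape from where it was at the start of the episode above 0.03 m).
It also fails if it takes over 48 s, if anything falls off the work surface, if the arm or the gripper's body presses on something with over 40 N, if the wrist force passes 120 N, or if a joint passes its speed limit or range.

## Working session

There is one attempt and no reset: what is moved stays moved. The work goes in short steps, Python scripts to look and compute and a tool call to move; the robot and the scene stay as the last step left them, time stands still between calls to the robot, and variables do not carry over. Pictures are saved under pics/ and viewed, about 8 in all and at most 12, crops included, and the job is handed in when it is done.

Besides the shell and the picture viewer there is one more tool, called after ">>>" as name(argument=value, ...) on one line, values as JSON. jog_arm: Moves the arm, as the interface text tells. Its arguments: {"type":"object","properties":{"targets":{"type":"array","items":{"type":"number"}},"squeeze":{"type":"number"}},"required":["targets"]}

```bash
mkdir -p pics && ls && python3 - <<'E'
from rig import robot, grab_frame, get_calibration, spotter
import cv2,numpy as np
print(robot.observe())
for c in ["scene","top"]:
    p,d=grab_frame(c); cv2.imwrite(f"pics/{c}0.png",p[:,:,::-1]); np.save(f"{c}_d.npy",d)
    k=get_calibration(c)
    print(c,k)
E
```

```text
pics
{'clock': 0.0, 'joint_pos': array([ 1.09217205,  0.62932478,  0.03844608,  1.51831343, -0.02699942,
        0.99628569, -0.01998497]), 'qd': array([ 0.00189394,  0.00043388,  0.00130077,  0.00012546, -0.00099342,
        0.00046811,  0.00019837]), 'effort': array([-1.50746117e-03, -5.49731219e+01,  1.14317615e+00, -1.86633307e+01,
       -5.22106932e-02,  2.35144183e-02,  1.12049763e-04]), 'position': array([ 0.26054895, -0.59480171,  0.20458548]), 'tcp_rot': array([-0.14430011, -0.69195561, -0.14555133,  0.69223531]), 'contact_force': array([-0.69900969,  0.63813275,  0.2928606 ]), 'moment': array([-0.03058642, -0.03217326, -0.00183887]), 'grip_width': 1.0020770027696448}
scene {'K': array([[403.06122868,   0.        , 323.18429562],
       [  0.        , 403.06122868, 199.43172036],
       [  0.        ,   0.        ,   1.        ]]), 'R': array([[-0.79827792, -0.60228845, -0.0009963 ],
       [-0.34620018,  0.46020883, -0.81752876],
       [ 0.49284663, -0.65227024, -0.57588691]]), 't': array([0.47463902, 0.27216186, 0.78330906])}
top {'K': array([[394.50765231,   0.        , 318.30490396],
       [  0.        , 394.50765231, 203.11873094],
       [  0.        ,   0.        ,   1.        ]]), 'R': array([[-0.01501129, -0.99982396,  0.01125698],
       [-0.99349545,  0.01364344, -0.11305148],
       [ 0.112878  , -0.01288081, -0.99352536]]), 't': array([-0.0064642 ,  0.64171477,  1.31775037])}
```

View pics/scene0.png

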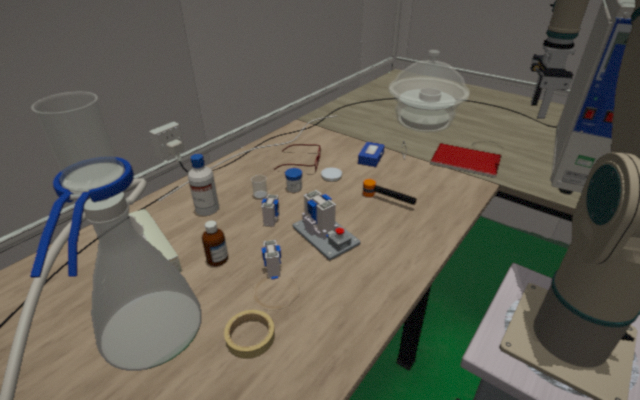

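View pics/top0.png

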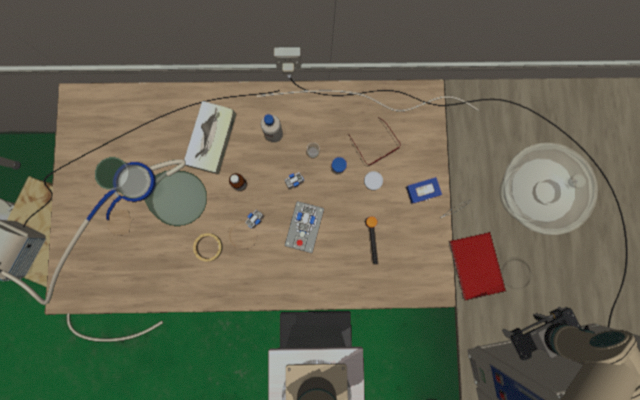

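Cassette candidates: top (305,225), in the dock and the largest; look-alikes at top (293,180) and (255,219) stand outside any dock. Mallet: orange head at top (372,222) with its black handle to (375,262), and it is the only one. Red pin: top (299,242). The red mat at (477,265) is not the pin. I choose the dock cassette.

```bash
cat > h.py <<'E'
from rig import robot, grab_frame, get_calibration, spotter
import cv2,numpy as np
def cloud(cam,name=None):
    k=get_calibration(cam); p,d=grab_frame(cam)
    if name: cv2.imwrite(f"pics/{name}.png",p[:,:,::-1])
    v,u=np.mgrid[0:400,0:640]; K=k["K"]
    c=np.stack([(u-K[0,2])/K[0,0]*d,(v-K[1,2])/K[1,1]*d,d],-1)
    return p,d,(c-k["t"])@k["R"]   # R^T(c-t)
def ray(cam,px,z):
    k=get_calibration(cam); r=k["R"].T@np.linalg.inv(k["K"])@[px[0],px[1],1]; o=-k["R"].T@k["t"]
    return o+r*(z-o[2])/r[2]
E
python3 - <<'E'
from h import *
np.set_printoptions(precision=4,suppress=True)
for cam in ["top","scene"]:
    p,d,W=cloud(cam)
    for q,z in [("mallet",0),("mallet_grip",.028),("lock_pin_top",.058),("cassette_grip",.084),("dock",0),("cassette",.014)]:
        for r in spotter.mark_of(cam,q)[:3]:
            print(cam,q,round(r["score"],2),np.round(r["location"],1),ray(cam,r["location"],z))
    for q in ["dock","mallet","cassette"]:
        for r in spotter.silhouettes(cam,q)[:1]:
            m=r["mask"]&(d>0); P=W[m]; print(cam,q,"sil",r["score"],r["extent"],len(P))
            if q=="dock": s=(P[:,2]>.007)&(P[:,2]<.022)
            elif q=="mallet": s=P[:,2]>.01
            else: s=P[:,2]>.05
            R=cv2.minAreaRect((P[s][:,:2]*1000).astype(np.float32)); print(R,P[:,2].min(),P[:,2].max())
    hsv=cv2.cvtColor(p,cv2.COLOR_RGB2HSV)
    m=(hsv[...,0]<6)&(hsv[...,1]>170)&(W[...,2]>.035)&(W[...,2]<.08)&(W[...,0]<.9)&(abs(W[...,1])<.3); print("red",W[m].mean(0),m.sum())
    if cam=="top":
        b=cv2.resize(p[155:275,220:460],None,fx=3.3,fy=3.3,interpolation=cv2.INTER_CUBIC); cv2.imwrite("pics/crop1.png",b[:,:,::-1])
E
```

```text
top mallet 0.66 [370.2 219.3] [ 0.586  -0.1977  0.    ]
top mallet_grip 0.5 [371.6 232. ] [ 0.5403 -0.1971  0.028 ]
top lock_pin_top 0.46 [301.  244.6] [0.5006 0.0444 0.058 ]
top cassette_grip 0.57 [290.5 178.8] [0.719  0.0763 0.084 ]
top cassette_grip 0.55 [305.1 216.9] [0.591  0.0291 0.084 ]
top cassette_grip 0.35 [298.8 241.1] [0.5119 0.0507 0.084 ]
top dock 0.78 [306.4 221.3] [0.5821 0.0265 0.    ]
top cassette 0.95 [306.8 221.2] [0.5815 0.0249 0.014 ]
top cassette 0.63 [292.9 182.7] [0.7174 0.0721 0.014 ]
top cassette 0.62 [252.6 218.9] [0.5922 0.2127 0.014 ]
top dock sil 0.71 [283.3, 201.6, 325.6, 250.3] 944
((562.28857421875, 34.330299377441406), (99.65489959716797, 160.817626953125), 74.33619689941406) -0.005919209376664245 0.10379872598168853
top mallet sil 0.6 [365.2, 216.3, 380.5, 263.1] 296
((512.630126953125, -196.47845458984375), (156.14276123046875, 33.83026885986328), 2.1264071464538574) -0.0042936250242665425 0.04934718855173325
top cassette sil 0.65 [298.2, 206.5, 314.6, 235.2] 336
((584.640625, 27.448715209960938), (55.382911682128906, 78.18160247802734), 70.219291
[... 597 characters left out ...]
8 0.0695 0.014 ]
scene cassette 0.62 [272.5 265.1] [0.5869 0.2046 0.014 ]
scene dock sil 0.93 [291.9, 212.8, 360.1, 258.8] 1428
((561.691162109375, 33.99325180053711), (101.49836730957031, 162.91172790527344), 74.3000717163086) -0.0034190745998389834 0.058649025930566395
scene mallet sil 0.83 [359.9, 176.8, 417.6, 202.1] 553
((511.25640869140625, -203.3621063232422), (162.21133422851562, 37.70854187011719), 8.296162605285645) -0.004428962763953619 0.04506466610748965
scene cassette sil 0.93 [304.7, 189.8, 336.2, 230.1] 913
((586.4525146484375, 30.459381103515625), (55.389068603515625, 82.27346801757812), 73.07795715332031) 0.018795203173353113 0.1056820901668412
red [0.5231 0.0687 0.0552] 39
```

View pics/crop1.png

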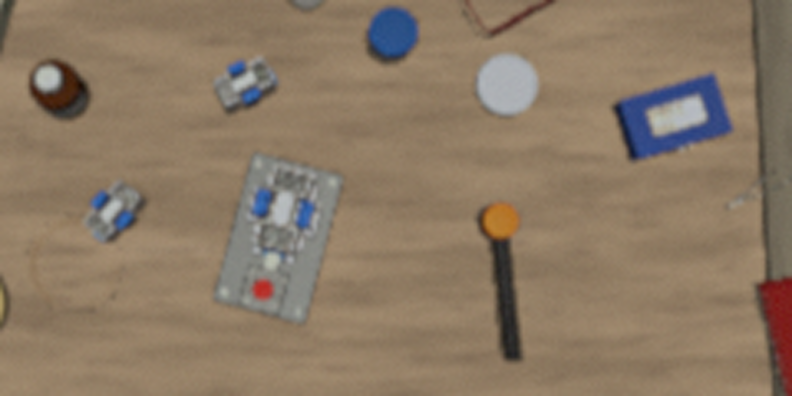

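The crop shows the grey dock with the large cassette at crop (283,208), the red pin at (263,290), and the mallet head at (500,221) with its handle to (513,358). The smaller look-alikes are at (245,83) and (113,212).

Estimates:
- **Dock:** origin about (0.586, 0.027), yaw about -15.7°.
- **Pin:** about (0.507, 0.050).
- **Mallet:** about (0.585, -0.197), yaw about +4.6°.

I'm moving above the handle.

>>> jog_arm(targets=[0,11.2,15.8,-1,-0.33,0,11.2,15.8,-1,-0.33,0,11.2,15.8,-1,-0.33,0,11.2,15.8,-1,-0.33,0,11.2,15.8,-1,-0.33,0,11.2,15.8,-1,-0.33,0,11.2,15.8,-1,-0.33,0,11.2,15.8,-1,-0.33,0,11.2,15.8,-1,-0.33,0,11.2,15.8,-1,-0.33,0,11.2,15.8,-1,-0.33,0,11.2,15.8,-1,-0.33], squeeze=40)

```text
clock: 2.1
position: [0.5435, -0.1953, 0.1804]
tcp_rot: [0.03, 0.707, 0.032, -0.706]
contact_force: [0.2, 0.1, -0.9]
grip_width: 0.999
```

```bash
cat >> h.py <<'E'
def jaw():
    from scipy.spatial.transform import Rotation as Ro
    s=robot.observe(); q=s["tcp_rot"]; y=Ro.from_quat([q[1],q[2],q[3],q[0]]).as_matrix()
    return s,np.degrees(np.arctan2(y[1,1],y[0,1]))%180,y[:,0]
E
python3 - <<'E'
from h import *
np.set_printoptions(precision=4,suppress=True)
s,a,f=jaw(); print(s["position"],a,f,s["clock"])
p,d,W=cloud("wrist","wrist1")
print("valid",(d>0).mean())
for q,z in [("mallet",0),("mallet_grip",.028)]:
    for r in spotter.mark_of("wrist",q)[:2]: print(q,r["score"],r["location"],ray("wrist",r["location"],z))
v=p.max(2); m=(v<70)&(W[...,2]>.015)&(W[...,2]<.05)&(abs(W[...,1]+.2)<.06)&(W[...,0]<.58)&(W[...,0]>.4)&(d>0)
P=W[m]; R=cv2.fitLine(P[:,:2].astype(np.float32),cv2.DIST_HUBER,0,.01,.01).ravel(); print("handle",len(P),R,np.degrees(np.arctan2(R[1],R[0])),P.min(0),P.max(0))
hsv=cv2.cvtColor(p,cv2.COLOR_RGB2HSV)
m=(hsv[...,0]>7)&(hsv[...,0]<20)&(hsv[...,1]>190)&(W[...,2]>.038)&(W[...,2]<.06)&(d>0)
P=W[m]; print("head",m.sum(),cv2.minEnclosingCircle((P[:,:2]*1000).astype(np.float32)) if len(P) else 0)
E
```

```text
[ 0.5435 -0.1953  0.1804] 95.01903687681386 [ 0.0015  0.0021 -1.    ] 2.1
valid 0.99570703125
mallet 0.57 [325.9, 154.4] [ 0.5767 -0.1968  0.    ]
mallet_grip 0.63 [324.0, 198.8] [ 0.5309 -0.2027  0.028 ]
handle 1164 [ 0.9974  0.0716  0.5001 -0.2005] 4.1055136 [ 0.4366 -0.2101  0.0212] [ 0.5575 -0.1909  0.04  ]
head 926 ((577.2706909179688, -197.01824951171875), 18.623008728027344)
```

View pics/wrist1.png

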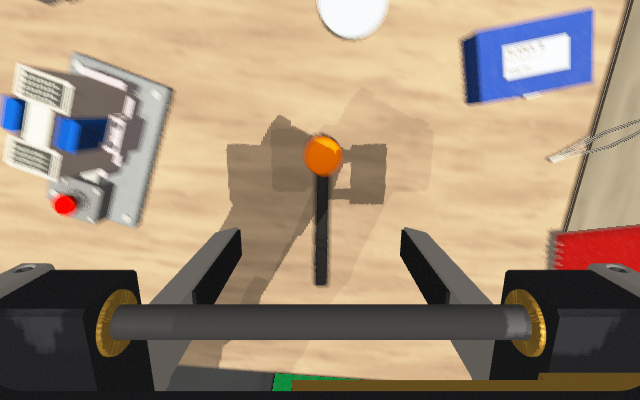

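The wrist view shows the handle centred between the fingers at columns 315–328, with the head at (324,155). Descending to grip 45 mm from the head axis.

>>> jog_arm(targets=[0,-0.38,-0.1,-2,0,0,-0.38,-0.1,-3.5,0,0,-0.38,-0.1,-5,0,0,-0.38,-0.1,-6,0,0,-0.38,-0.1,-6.5,0,0,-0.38,-0.1,-6.8,0,0,-0.38,-0.1,-6.8,0,1,-0.38,-0.1,-6.8,0,1,-0.38,-0.1,-6.8,0,1,-0.38,-0.1,-6.8,0,1,-0.38,-0.1,-6.8,0,1,-0.38,-0.1,-6.8,0], squeeze=50)

```text
clock: 3.25
position: [0.5334, -0.2, 0.0112]
tcp_rot: [0.031, 0.707, 0.031, -0.706]
contact_force: [-0.6, 0.5, 0.7]
grip_width: 0.684
```

>>> jog_arm(targets=[1,0,0,0,0,1,0,0,0,0,1,0,0,0,0,1,0,0,0,0], squeeze=50)

```text
clock: 3.58
position: [0.5334, -0.2, 0.0112]
tcp_rot: [0.031, 0.707, 0.032, -0.706]
contact_force: [-0.2, -0.7, 0.3]
grip_width: 0.4
```

>>> jog_arm(targets=[1,0,0,0,0,1,0,0,0,0,1,0,0,0,0,1,0,0,0,0,1,0,0,0,0,1,0,0,0,0], squeeze=50)

```text
clock: 4.08
position: [0.5334, -0.2, 0.0111]
tcp_rot: [0.031, 0.707, 0.032, -0.706]
contact_force: [-0.6, 0.2, -0.2]
grip_width: 0.164
```

>>> jog_arm(targets=[1,0,0,0.5,0,1,0,0,1,0,1,0,0,2,0,1,0,0,3,0,1,0,0,4,0,1,0,0,5,0,1,0,0,5,0,1,0,0,5,0], squeeze=50)

```text
clock: 4.75
position: [0.5343, -0.2003, 0.1381]
tcp_rot: [0.032, 0.708, 0.031, -0.705]
contact_force: [-0.1, 0.5, -2.9]
grip_width: 0.168
```

Mallet held (-2.9 N). Moving to a staging spot beside the pin for a close look.

>>> jog_arm(targets=[1,-3.1,1,0.2,-0.08,1,-3.1,2.4,0.2,-0.18,1,-3.1,3.8,0.2,-0.28,1,-3.1,5.2,0.2,-0.35,1,-3.1,6.1,0.2,-0.35,1,-3.1,6.1,0.2,-0.35,1,-3.1,6.1,0.2,-0.35,1,-3.1,6.1,0.2,-0.35], squeeze=50)

```text
clock: 5.42
position: [0.4562, -0.0484, 0.1425]
tcp_rot: [-0.091, 0.702, -0.093, -0.7]
contact_force: [-0.6, -0.5, -2.9]
grip_width: 0.166
```

```bash
cat >> h.py <<'E'
def look(name):
    np.set_printoptions(precision=4,suppress=True)
    s,a,f=jaw(); print("tcp",s["position"],"jaw",a,"fing",f,s["clock"])
    p,d,W=cloud("wrist",name); hsv=cv2.cvtColor(p,cv2.COLOR_RGB2HSV); H,S=hsv[...,0],hsv[...,1]
    m=(H>7)&(H<22)&(S>180)&(d>0)&(W[...,2]>.02); P=W[m]
    if len(P)>50:
        t=np.percentile(P[:,2],90); T=P[abs(P[:,2]-t)<.004]; print("head top",len(T),t,cv2.minEnclosingCircle((T[:,:2]*1000).astype(np.float32)))
    m=((H<6)|(H>175))&(S>170)&(d>0)&(W[...,2]>.03)&(W[...,2]<.075)&(abs(W[...,1]-.05)<.05); P=W[m]
    if len(P)>20:
        t=np.percentile(P[:,2],90); T=P[abs(P[:,2]-t)<.004]; print("pin",len(T),t,cv2.minEnclosingCircle((T[:,:2]*1000).astype(np.float32)),T.mean(0))
    return p,d,W
E
python3 -c "
from h import *
look('w2')"
```

```text
tcp [ 0.4562 -0.0484  0.1425] jaw 75.02699635493653 fing [ 0.0034 -0.0031 -1.    ] 5.4167
head top 1678 0.26765494740104945 ((475.532470703125, -46.37165832519531), 37.9094352722168)
pin 523 0.05908770248332296 ((509.8038024902344, 48.24852752685547), 10.628728866577148) [0.5099 0.0479 0.0582]
```

View pics/w2.png

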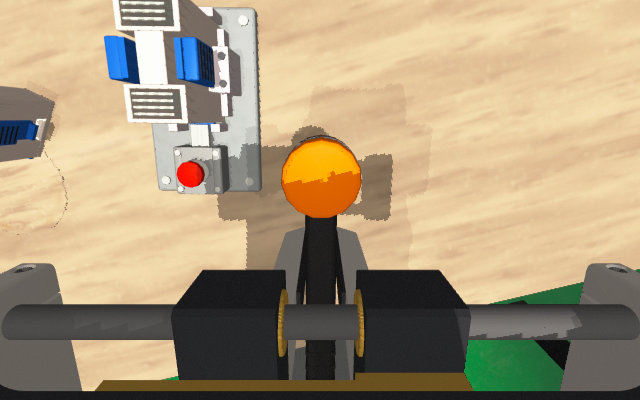

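The mallet hangs level in front of the fingers, head top at (321,177). The pin is at (190,174) on its housing, and the cassette is behind it.

```bash
python3 -c "
from h import *
p,d,W=cloud('wrist'); hsv=cv2.cvtColor(p,cv2.COLOR_RGB2HSV); m=(hsv[...,0]>7)&(hsv[...,0]<22)&(hsv[...,1]>180)&(d>0)
v,u=np.mgrid[0:400,0:640]; m&=(v>135)&(v<220)&(u>275)&(u<370)
P=W[m]; t=np.median(P[:,2]); T=P[abs(P[:,2]-t)<.005]; print(len(P),len(T),t,cv2.minEnclosingCircle((T[:,:2]*1000).astype(np.float32)))
c=np.linalg.lstsq(np.c_[T[:,:2],np.ones(len(T))],T[:,2],rcond=None)[0]; print('slope',c)
D=m
for y in range(0,1):
  k=(abs(u-320)<6)&(v>222)&(v<260); Q=W[k]; Q=Q[Q[:,2]>.12]; print('handle',len(Q),Q[:,2].mean(), np.polyfit(Q[:,0],Q[:,2],1))
"
```

```text
4488 4455 0.17566753616475456 ((498.6952819824219, -60.92958068847656), 18.93819808959961)
slope [-0.01551307  0.00076971  0.18339327]
handle 407 0.1696023361528073 [ 0.9274355  -0.26423443]
```

>>> jog_arm(targets=[1,0.45,1.2,0,0,1,0.45,2.6,0,0,1,0.45,4,0,0,1,0.45,4.36,0,0,1,0.45,4.36,-0.8,0,1,0.45,4.36,-1.6,0,1,0.45,4.36,-2.2,0,1,0.45,4.36,-2.4,0,1,0.45,4.36,-2.4,0,1,0.45,4.36,-2.4,0], squeeze=60)

```text
clock: 6.35
position: [0.468, 0.0587, 0.0829]
tcp_rot: [-0.092, 0.702, -0.095, -0.699]
contact_force: [-0.1, 0.5, -2.2]
grip_width: 0.163
```

```bash
python3 -c "
from h import *
k=get_calibration('scene')
p,d,W=cloud('wrist'); print(jaw()); cv2.imwrite('w.png',p[:,:,::-1])
q,_,_=cloud('scene')
b=cv2.resize(q[150:270,260:420],None,fx=3.5,fy=3.5,interpolation=cv2.INTER_CUBIC)
a=cv2.resize(p,None,fx=.65,fy=.65)
o=np.zeros((420+260,560,3),np.uint8); o[:420]=b; o[420:,:416]=a; cv2.imwrite('pics/s3.png',cv2.resize(o,None,fx=.88,fy=.88)[:,:,::-1])
hsv=cv2.cvtColor(p,cv2.COLOR_RGB2HSV); m=(hsv[...,0]>7)&(hsv[...,0]<22)&(hsv[...,1]>180)&(d>0)
v,u=np.mgrid[0:400,0:640]; m&=(v>135)&(v<220)&(u>275)&(u<370)
P=W[m]; t=np.median(P[:,2]); T=P[abs(P[:,2]-t)<.005]; print(len(P),len(T),t,cv2.minEnclosingCircle((T[:,:2]*1000).astype(np.float32)))
"
```

```text
({'clock': 6.4, 'joint_pos': array([-0.32409686,  0.58864488,  0.19752864,  2.1239029 , -0.24607508,
        0.44538259, -1.77256272]), 'qd': array([-0.00831436, -0.01188688, -0.00064764, -0.00395022, -0.00034597,
       -0.00236062, -0.00044744]), 'effort': array([ 9.41546867e-02, -4.38085270e+01,  2.82652862e+00, -9.79778051e+00,
        2.13781086e-02, -1.65620679e-01,  7.98787460e-04]), 'position': array([0.46838253, 0.0589326 , 0.08325308]), 'tcp_rot': array([-0.09251129,  0.7028213 , -0.09434412, -0.69898718]), 'contact_force': array([-0.36677819, -1.15759402, -3.27760713]), 'moment': array([ 0.10577248,  0.11528111, -0.03363957]), 'grip_width': 0.1662632241250636}, np.float64(74.81461791811796), array([ 0.00503222, -0.0032857 , -0.99998194]))
4909 4874 0.11595779256053569 ((510.42950439453125, 46.930572509765625), 19.012720108032227)
```

View pics/s3.png

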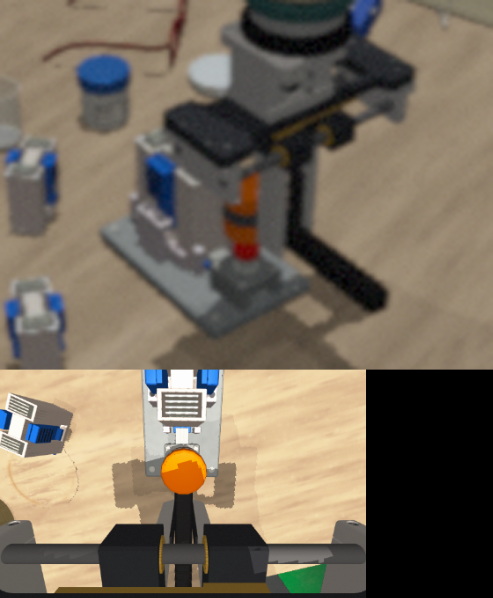

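The head is centred over the pin, with its face about 14 mm above it and clear of the cassette. Pushing.

>>> jog_arm(targets=[1,0,0.03,-0.3,0,1,0,0.03,-0.55,0,1,0,0.03,-0.7,0,1,0,0.03,-0.85,0,1,0,0.03,-1,0,1,0,0.03,-1.1,0,1,0,0.03,-1.1,0], squeeze=60)

```text
clock: 7.03
position: [0.4692, 0.0601, 0.0558]
tcp_rot: [-0.093, 0.703, -0.094, -0.698]
contact_force: [0.7, 1.2, 0.3]
grip_width: 0.169
```

>>> jog_arm(targets=[1,0,0,-0.1,0,1,0,0,-0.2,0,1,0,0,-0.2,0,1,0,0,-0.2,0], squeeze=60)

```text
clock: 7.37
position: [0.4673, 0.0605, 0.0517]
tcp_rot: [-0.093, 0.702, -0.094, -0.7]
contact_force: [-5.3, 1.2, 15.9]
grip_width: 0.165
```

```bash
cat >> h.py <<'E'
def head():
    s,a,f=jaw(); print("tcp",s["position"],a,s["contact_force"],s["clock"])
    p,d,W=cloud('wrist'); hsv=cv2.cvtColor(p,cv2.COLOR_RGB2HSV); m=(hsv[...,0]>7)&(hsv[...,0]<22)&(hsv[...,1]>180)&(d>0)
    v,u=np.mgrid[0:400,0:640]; m&=(v>125)&(v<225)&(u>270)&(u<370)
    P=W[m]; t=np.median(P[:,2]); T=P[abs(P[:,2]-t)<.005]; print("head",len(T),"top",t,"face",t-.044,cv2.minEnclosingCircle((T[:,:2]*1000).astype(np.float32)))
    print("slope",np.linalg.lstsq(np.c_[T[:,:2],np.ones(len(T))],T[:,2],rcond=None)[0])
E
python3 -c "
from h import *
head()"
```

```text
tcp [0.46729867 0.06053048 0.05168966] 74.86236400418287 [-5.34923164  1.21724568 15.90660597] 7.3667
head 5210 top 0.08966128157081667 face 0.04566128157081667 ((508.34259033203125, 49.199867248535156), 18.90201187133789)
slope [ 0.0649922  -0.01922972  0.05751138]
```

19 N on the pin and it has stalled, with the head face at about 0.0457, which suggests the bottom. Lifting and moving aside to check the pin while still holding the mallet.

>>> jog_arm(targets=[1,0,0,0.4,0,1,0,0,1.4,0,1,0,0,2.6,0,1,0,0,3.4,0,1,-0.2,-1,3.6,0,1,-0.4,-2.4,3.6,0,1,-0.5,-3.8,3.6,0,1,-0.5,-4.4,3.6,0,1,-0.5,-4.4,3.6,0,1,-0.5,-4.4,3.6,0], squeeze=60)

```text
clock: 8.25
position: [0.454, -0.0501, 0.1413]
tcp_rot: [-0.093, 0.702, -0.095, -0.7]
contact_force: [0.2, 0.4, -2.0]
grip_width: 0.166
```

```bash
python3 -c "
from h import *
look('w4'); head()"
```

```text
tcp [ 0.454  -0.0501  0.1413] jaw 74.72226595713666 fing [ 0.0023 -0.0018 -1.    ] 8.25
head top 1666 0.2662845644270712 ((473.5382080078125, -47.898033142089844), 38.28154373168945)
pin 489 0.045984202227487975 ((509.718017578125, 48.5062141418457), 10.910222053527832) [0.5097 0.0481 0.0451]
tcp [ 0.4542 -0.0489  0.1412] 74.85554172328901 [ 0.8421  0.1314 -2.6001] 8.3
head 5156 top 0.17847883061733102 face 0.134478830617331 ((495.4190368652344, -60.541297912597656), 18.948972702026367)
slope [ 0.0527 -0.0156  0.1514]
```

The pin top is now at 0.0460, against 0.0591 before, so it moved 13.1 mm and is fully down. Putting the mallet down at about (0.51,-0.20).

>>> jog_arm(targets=[1,0.6,-1.2,0,0,1,0.6,-2.6,0,0,1,0.6,-4,0,0,1,0.6,-5.4,0,0,1,0.6,-5.6,-1,0,1,0.6,-5.6,-2.2,0,1,0.6,-5.6,-3.4,0,1,0.6,-5.6,-4.4,0,1,0.6,-5.6,-4.9,0,1,0.6,-5.6,-5.1,0,1,0.6,-5.6,-5.2,0,1,0.6,-5.6,-5.25,0], squeeze=60)

```text
clock: 9.35
position: [0.47, -0.1875, 0.01]
tcp_rot: [-0.092, 0.702, -0.092, -0.7]
contact_force: [-0.6, 0.5, -3.0]
grip_width: 0.163
```

>>> jog_arm(targets=[1,0,0,0,0,1,0,0,0,0])

```text
clock: 9.52
position: [0.471, -0.1873, 0.011]
tcp_rot: [-0.092, 0.703, -0.092, -0.699]
contact_force: [1.1, -0.5, -3.0]
grip_width: 0.161
```

>>> jog_arm(targets=[1,0,0,-0.06,0,1,0,0,-0.1,0,1,0,0,-0.13,0,1,0,0,-0.13,0])

```text
clock: 9.85
position: [0.4714, -0.1874, 0.008]
tcp_rot: [-0.092, 0.703, -0.092, -0.699]
contact_force: [0.3, 1.8, -0.4]
grip_width: 0.166
```

Touching the table now (weight taken off). Releasing.

>>> jog_arm(targets=[0.7,0,0,0,0,0.5,0,0,0,0,0.3,0,0,0,0,0,0,0,0,0,0,0,0,0,0,0,0,0,0,0,0,0,0,0,0,0,0,0,0,0,0,0,0,0,0,0,0,0,0,0])

```text
clock: 10.68
position: [0.4714, -0.1874, 0.008]
tcp_rot: [-0.092, 0.703, -0.092, -0.699]
contact_force: [0.2, -0.0, 0.5]
grip_width: 0.835
```

>>> jog_arm(targets=[0,0,0,0,0,0,0,0,0.5,0,0,0,0,1.5,0,0,0,0,2.8,0,0,0,0,4.2,0,0,0,0,5.6,0,0,0,0,7,0,0,0,0,8,0,0,0,0,8,0])

```text
clock: 11.43
position: [0.4744, -0.1888, 0.213]
tcp_rot: [-0.091, 0.707, -0.093, -0.696]
contact_force: [0.6, -0.2, 0.9]
grip_width: 1.002
```

>>> jog_arm(targets=[0,1,1.4,0,0,0,1.6,2.8,0,0,0,2.3,4.2,0,0,0,3,5.6,0,0,0,3.7,7,0,0,0,4.2,8.2,0,0,0,4.3,8.6,0,0,0,4.3,8.6,0,0,0,4.3,8.6,0,0])

```text
clock: 12.18
position: [0.581, 0.0254, 0.2121]
tcp_rot: [-0.09, 0.706, -0.093, -0.696]
contact_force: [0.5, -0.9, -0.6]
grip_width: 1.003
```

```bash
python3 -c "
from h import *
p,d,W=look('w5'); hsv=cv2.cvtColor(p,cv2.COLOR_RGB2HSV)
m=(hsv[...,0]>100)&(hsv[...,0]<125)&(hsv[...,1]>150)&(d>0)&(W[...,2]>.06)&(W[...,2]<.115)&(np.hypot(W[...,0]-.586,W[...,1]-.027)<.07)
n,l,st,c=cv2.connectedComponentsWithStats(m.astype(np.uint8))
cs=[]
for i in range(1,n):
    if st[i,4]>60:
        P=W[l==i]; print(st[i],P.min(0),P.max(0)); t=P[P[:,2]>P[:,2].max()-.006]; print(' top',len(t),cv2.minAreaRect((t[:,:2]*1000).astype(np.float32)))
m=(d>0)&(W[...,2]>.095)&(W[...,2]<.115)&(np.hypot(W[...,0]-.586,W[...,1]-.027)<.07)
print('top',W[m][:,2].mean(),cv2.minAreaRect((W[m][:,:2]*1000).astype(np.float32)))
for q,z in [('cassette_grip',.084),('cassette',.014)]:
    for r in spotter.mark_of('wrist',q)[:2]: print(q,r['score'],r['location'],ray('wrist',r['location'],z))
"
```

```text
tcp [0.581  0.0254 0.2121] jaw 75.07885446365094 fing [ 0.0131 -0.0058 -0.9999] 12.1833
head top 2765 0.3378834325913652 ((590.0968017578125, -9.211010932922363), 36.847412109375)
pin 256 0.04615645077634117 ((509.9934997558594, 48.5466423034668), 10.567350387573242) [0.5104 0.0484 0.0452]
[286 173  16  32 469] [0.5817 0.0384 0.0737] [0.6085 0.0564 0.1039]
 top 378 ((595.0206298828125, 47.482112884521484), (12.204792022705078, 25.173900604248047), 74.09990692138672)
[332 174  17  32 467] [ 0.5693 -0.0042  0.0682] [0.5958 0.0137 0.1044]
 top 393 ((582.8663330078125, 5.005765914916992), (13.676200866699219, 25.695714950561523), 71.69538879394531)
top 0.10202111702956919 ((588.3776245117188, 26.311716079711914), (58.500282287597656, 80.16462707519531), 74.28131866455078)
cassette_grip 0.96 [160.6, 216.9] [0.6009 0.1814 0.084 ]
cassette_grip 0.72 [315.1, 188.6] [0.5884 0.026  0.084 ]
cassette 0.9 [315.2, 176.0] [0.5896 0.0266 0.014 ]
cassette 0.88 [180.3, 207.3] [0.5954 0.194  0.014 ]
```

View pics/w5.png

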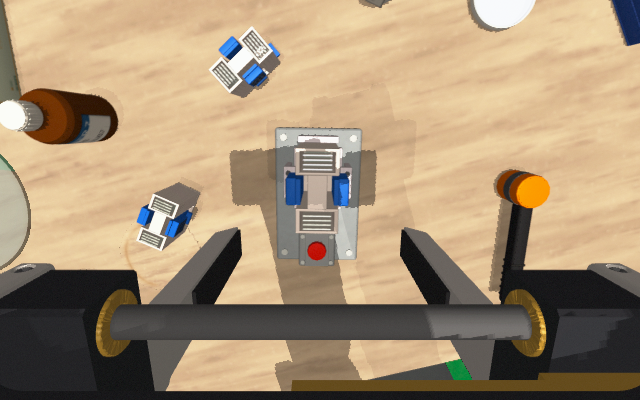

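The cassette is between the fingers, blue catches at (293,190) and (341,190), and the pin is down at (316,251). The mallet stands alone at (523,190), clear of the dock. Descending onto the grip point.

>>> jog_arm(targets=[0,0.3,0.03,-1,-0.013,0,0.3,0.03,-2.2,-0.013,0,0.3,0.03,-3.4,-0.013,0,0.3,0.03,-4.5,-0.013,0,0.3,0.03,-5.3,-0.013,0,0.3,0.03,-5.7,-0.013,0,0.3,0.03,-5.88,-0.013,0,0.3,0.03,-5.88,-0.013,0,0.3,0.03,-5.88,-0.013], squeeze=30)

```text
clock: 13.08
position: [0.5895, 0.0235, 0.067]
tcp_rot: [-0.097, 0.706, -0.099, -0.694]
contact_force: [-0.6, 0.2, 0.3]
grip_width: 0.999
```

>>> jog_arm(targets=[0,-0.03,0.1,-0.07,0,0,-0.03,0.1,-0.07,0,0.5,-0.03,0.1,-0.07,0,0.5,-0.03,0.1,-0.07,0,0.5,-0.03,0.1,-0.07,0,0.5,-0.03,0.1,-0.07,0,0.6,-0.03,0.1,-0.07,0,0.6,-0.03,0.1,-0.07,0,0.8,-0.03,0.1,-0.07,0,1,-0.03,0.1,-0.07,0,1,-0.03,0.1,-0.07,0,1,-0.03,0.1,-0.07,0], squeeze=30)

```text
clock: 14.08
position: [0.589, 0.0263, 0.0657]
tcp_rot: [-0.097, 0.706, -0.099, -0.694]
contact_force: [-0.9, 0.9, 4.9]
grip_width: 0.459
```

>>> jog_arm(targets=[1,0,0,0,0,1,0,0,0,0,1,0,0,0,0,1,0,0,0,0])

```text
clock: 14.42
position: [0.589, 0.0264, 0.0657]
tcp_rot: [-0.097, 0.706, -0.099, -0.694]
contact_force: [-0.9, 0.7, 3.0]
grip_width: 0.457
```

>>> jog_arm(targets=[1,0,0,0.15,0,1,0,0,0.3,0,1,0,0,0.5,0,1,0,0,0.5,0])

```text
clock: 14.75
position: [0.5895, 0.0261, 0.0791]
tcp_rot: [-0.097, 0.707, -0.099, -0.694]
contact_force: [0.0, 0.6, -1.7]
grip_width: 0.462
```

```bash
python3 -c "
from h import *
print(jaw()[1:])
p,d,W=cloud('wrist','w6')
m=(d>0)&(W[...,2]>.09)&(W[...,2]<.135)&(np.hypot(W[...,0]-.589,W[...,1]-.026)<.045)
print('top',np.median(W[m][:,2]),cv2.minAreaRect((W[m][:,:2]*1000).astype(np.float32)))
"
```

```text
(np.float64(74.05224527282834), array([ 0.01782359, -0.00598229, -0.99982325]))
top 0.11538655178068422 ((588.9891357421875, 25.916669845581055), (67.95048522949219, 80.76785278320312), 74.19939422607422)
```

View pics/w6.png

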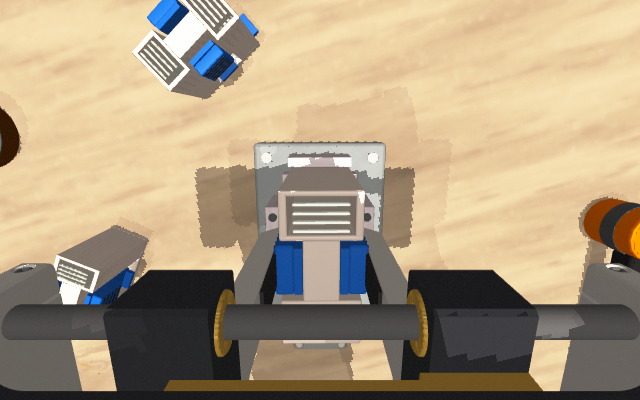

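The cassette rose 13 mm with the tool, carrying about 1.9 N of weight. Both catches are symmetric between the pads, at columns 277–303 and 340–367. Continuing straight up.

>>> jog_arm(targets=[1,0,0,0.4,0,1,0,0,0.9,0,1,0,0,1.5,0,1,0,0,2.1,0,1,0,0,2.7,0,1,0,0,3.3,0,1,0,0,3.9,0,1,0,0,4.5,0,1,0,0,4.9,0,1,0,0,5.2,0,1,0,0,5.2,0,1,0,0,5.2,0])

```text
clock: 15.8
position: [0.5892, 0.0262, 0.2087]
tcp_rot: [-0.097, 0.707, -0.099, -0.694]
contact_force: [0.9, -0.7, -1.3]
grip_width: 0.463
```

```bash
python3 -c "
from h import *
s,a,f=jaw(); print(s['position'],f,s['contact_force'],s['grip_width'],abs(s['qd']).max())
q,d,W=cloud('scene'); cv2.imwrite('pics/s7.png',cv2.resize(q[110:270,240:440],None,fx=3.5,fy=3.5,interpolation=cv2.INTER_CUBIC)[:,:,::-1])
for nm in ['cassette','mallet']:
    for r in spotter.silhouettes('scene',nm)[:3]:
        P=W[r['mask']&(d>0)]; print(nm,round(r['score'],2),r['extent'],np.percentile(P,[2,98],axis=0).round(3).tolist())
"
```

```text
[0.58920874 0.02623547 0.20870321] [ 0.01746146 -0.005819   -0.9998306 ] [ 0.87826687 -0.72960787 -1.28927962] 0.46279795574644395 0.017115945955711295
cassette 0.95 [304.4, 137.7, 337.4, 189.0] [[0.543, 0.006, 0.158], [0.627, 0.055, 0.246]]
cassette 0.76 [261.5, 198.1, 281.9, 228.4] [[0.695, 0.046, 0.005], [0.736, 0.098, 0.065]]
cassette 0.63 [262.1, 238.0, 282.2, 281.1] [[0.56, 0.182, 0.001], [0.611, 0.23, 0.064]]
mallet 0.63 [380.2, 183.7, 429.6, 219.2] [[0.375, -0.214, -0.001], [0.527, -0.157, 0.043]]
```

View pics/s7.png

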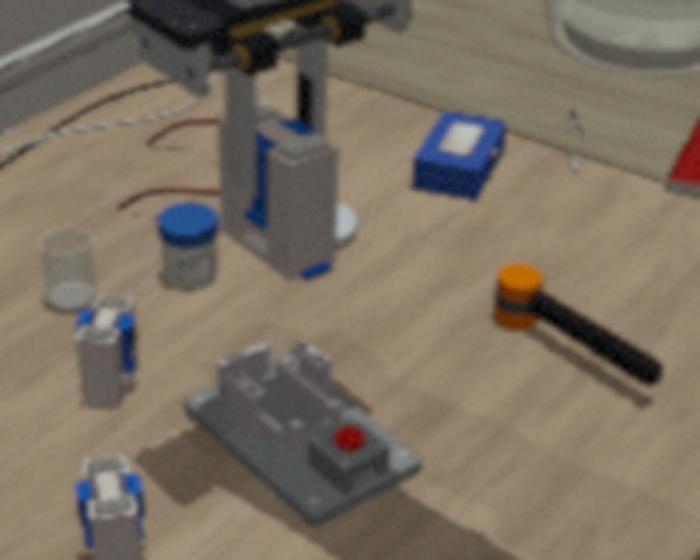

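Crop: the cassette is held upright with its underside at about 0.157 m. The dock is empty with the pin down at crop (348,437), and the mallet stands free at (518,297). I'll let it settle, then hand in.

>>> jog_arm(targets=[1,0,0,0,0,1,0,0,0,0,1,0,0,0,0,1,0,0,0,0])

```text
clock: 16.28
position: [0.5886, 0.0261, 0.2075]
tcp_rot: [-0.097, 0.706, -0.099, -0.695]
contact_force: [0.1, 0.3, -0.9]
grip_width: 0.455
```

```bash
python3 -c "
from rig import robot
s=robot.observe(); print(s['clock'],s['position'],s['grip_width'],abs(s['qd']).max())
print(robot.finish_job())"
```

```text
16.2833 [0.58857658 0.02612989 0.20748751] 0.45507961556838794 0.0018624742138320387
the job is handed in; nothing more can be done
None
```

The job is done and handed in at 16.3 s; the hand-in gives no verdict. I picked the mallet up by its handle, drove the pin down and stood the mallet back on the table at about (0.51, -0.20). Then I pinched both catches and lifted the cassette straight out.

**Last checks**
- **Pin:** its top read 46 mm, against 59 mm before, so it moved about 13 mm. It still read 46 mm just before the grasp.
- **Cassette:** it is upright, underside about 157 mm above the table, and the arm was still (joint speeds under 0.002 rad/s).
- **Mallet:** it stands free and upright, clear of the dock.
- **Bystanders:** the jar, box and small cassettes in the last picture looked undisturbed; the bottle, tape and dish were not separately checked.

**Checks that disagreed or were indirect**
- **Grip opening:** it read about 43 mm against the stated 46 mm for fully squeezed catches, perhaps pad give. The catches' travel itself was only inferred from the free release and the even squeeze in the picture.
- **Weight:** the last force reading was -0.9 N, against about -1.9 N expected for the cassette. The force readings vary by about 1 N, and the picture showed it firmly held.
- **Mallet slip:** it tilted about 3° in the grip during the push, but stood level again after release.

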